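# Slide the fish fossil out over the riser's edge

## Task

Slide the rectangular fish fossil slab straight across the white riser, away from the robot, until the pale line across the slab lies right over the riser's far edge, so that 35 mm of it sticks out squarely over the edge for a pupil to take hold of. Only push or drag it with the fingers, never lift or tip it, and let go of it when it is in place. Leave the round ammonite tile, the lump of ore and everything else where they are.

Things in the scene. Friction and masses are not known exactly. Their poses are not given: they have to be found in the camera images.
- stand: Low display riser fixed to the bench: a white board 220 mm (its x) by 360 mm (its y) on wooden panels, its flat top 50 mm above the bench. Origin: centre of its underside, on the bench. +x points away from the robot, to the far edge over which the slab must hang. Set down turned up to 0.22 rad either way.
- stand_edge (a point): Middle of the riser's far top edge (110 mm along the riser's +x from its centre, 50 mm above the bench). The edge runs along the riser's y; axes as the riser's.
- slab: Dark slate slab with a pale fish skeleton on its top, loose on the riser: 110 mm (its x) by 90 mm (its y) by 8 mm thick, 0.15 to 0.3 kg. Origin: centre of its underside. +x points to the end that must hang over the far edge (within 0.2 rad of the riser's +x at first). It lies on either half of the riser, its line 85 to 145 mm short of the far edge, 10 mm or more from the ore lump.
- slab_line (a point): Middle of the pale straight line across the slab's top, 3 mm wide, parallel to its 90 mm ends and 35 mm from the end that is to overhang (20 mm along the slab's +x from its centre, 8 mm above its underside); axes as the slab's.
- disc: Bystander: round dark slate tile with a pale spiral shell, 86 mm across, 10 mm thick, loose on the other half of the riser. Origin: centre of its underside.
- rock: Bystander: reddish lump of ore, 34 mm across, 28 mm high, loose on the riser between slab and round tile. Origin: centre of its underside.
- jar: Bystander: specimen jar, 68 mm across, 100 mm high, on the bench to the right of the riser. Origin: centre of its underside.
- beaker: Bystander: glass beaker, 72 mm across, 90 mm high, on the bench to the left of the riser. Origin: centre of its underside.
- lens: Bystander: hand lens lying flat on the bench to the right, ring 64 mm across, 12 mm high, handle 85 mm long to its -x. Origin: centre of the ring's underside.
- box: Bystander: wooden slide box, 80 by 50 by 30 mm, on the bench to the left. Origin: centre of its underside.
Mind the look-alikes: they are no part of the job. Leave any blue or green look-alike of the slab alone.

How it is judged:
By the outcome, as a careful person would: the job done as asked, in the order asked, and still so for the second after the job is handed in, with the robot touching nothing.
It also fails if it takes over 38 s, if anything falls off the work surface, if the arm or the gripper's body presses on something with over 40 N, if the wrist force passes 120 N, or if a joint passes its speed limit or range.

## Robot

A 7-joint arm with a two-finger parallel gripper is mounted at the origin on the work surface. World frame = base frame: x ahead of the robot, y to its left, z up, the work surface at z = 0. Lengths are in m, angles in rad, forces in N, time in s.
With the tool pointing down it reaches from about 0.425 to 0.825 m from the base axis. Payload 3.6 kg.
Tool frame: the origin (TCP) lies midway between the tips of the shut fingers; the grasp point (between the pads) lies 19 mm behind it; z points along the fingers, y is the direction in which the jaws open and shut (so a half turn about z gives the same grasp; the last joint's range is limited). The gripper opens to 85 mm and grips with 20 to 120 N. Pads are 22 mm wide; open, the fingers measure 114 mm over their backs; the gripper's body (76 mm by 85 mm) begins 54 mm behind the grasp point. The pads swing forward as they close: fully open they stand 13 mm farther back than shut.
Start: joints at [-1.369, 0.615, -0.013, 1.423, 0.008, 1.103, -0.04], TCP at [0.147, 0.633, 0.231] pointing down, gripper open.
Joint ranges: [-3.12, 3.12], [-0.3, 2.06], [-1.34, 1.32], [0.26, 2.42], [-1.36, 4.5], [0.01, 1.98], [-2.84, 2.84]. Speed limits (rad/s): [2.79, 2.79, 3.14, 3.14, 3.14, 3.14, 3.14].

## Interface

Orientations are given as [roll, pitch, yaw] about the fixed x, y, z axes, in that order (R = Rz(yaw) Ry(pitch) Rx(roll)).
In Python, from station import move_ptp, move_l, goto_joints, ungrasp, close, hold, solve_ik, read_state, read_camera, calibration, MotionError, close_job, recognise, trace, spot_point gives the robot as it stands. Calls block until the motion is done:
- move_ptp(position, orientation): joint-space move of the TCP to a pose.
- move_l(position, frame=None, vel=0.15, guard=None): straight line of the TCP; frame=None keeps the orientation; vel is the mean speed in m/s. With guard (N) it stops when the force on the tool has changed by that much, and returns True; else False.
- goto_joints(angles): joint-space move.
- ungrasp() and close(force=None): open the fingers fully, or close them until they stop; force is the grip in N (None keeps the last).
- hold(seconds).
- solve_ik(position, orientation): joint angles nearest the present ones, or None.
- read_state(): the state.
- read_camera(name): name is "scene" or "side" or "wrist"; returns the picture (384x512x3 uint8, red, green, blue); there is no depth.
- calibration(name): a dict with "fovy" (degrees; the focal length in pixels is half the picture's height over the tangent of half this angle, whatever the lens; pixels are square), "cx", "cy" (the principal point, pixels), "origin" and "orientation" of the camera in the world. Camera axes: x right, y up, looking along -z (the intrinsics and any distortion apply to the point x, -y, -z); pixel columns grow to the right and rows downward; lengths in m; the calibration is good to about 2 mm. A picture is of the moment at which its call begins: read the wrist's pose just before it. calibration takes no time and is no camera call; for the wrist camera it gives the pose at the moment of the call.
A pose or a line that the arm cannot do raises MotionError and nothing moves.
- close_job(): hands the job in, once; it reports no verdict.
Trained networks look in the newest picture that a camera, given by its name, has taken for a name from the list of things; names that differ only in an ending like _2 or _b are one class to them, and where a whole thing is asked for, a point or a joint stands for the part that bears it (a point fixed in the world has none). Each returns a list of dicts, best first, with "p" (0 to 1); they miss things now and then, are a little off and sometimes report something else, mostly with a low value. They report only what shows in the picture. A call takes as long as a camera call. They do not tell look-alikes from the thing itself.
- recognise(camera, query): "point" ([x, y, z] in m, in the coordinates of the camera as it stood for that picture, good to about 4 mm: the middle of the surface that is visible of it).
- trace(camera, query): "pixels" (384x512 bool, what is visible of it).
- spot_point(camera, query): "point" ([x, y, z] in m, in the coordinates of the camera as it stood for that picture, good to about 4 mm: a listed point, or the origin of a listed thing).
The state is a dict: "time": time; "joints": joint angles; "qd": joint speeds; "tau": joint torques, N m; "ee_pos": TCP position; "tool_rot": TCP orientation; "ft_force": force on the tool from outside, world axes, zero at the start; "ft_torque": the same for the moment, N m; "width": finger opening in m.
Only numpy, scipy, OpenCV 4.12 (cv2) and the standard library are available. Lean on these libraries where they do the work, as an engineer would, in place of code of your own. Each camera call takes 0.05 s, during which the arm holds its last target.

## Working session

There is one attempt and no reset: what is moved stays moved. The work goes in short steps, each a Python script; the robot and the scene stay as the last script left them, time stands still between calls to the robot, and variables do not carry over. Pictures are saved under pics/ and viewed, and the job is handed in when it is done.

```bash
mkdir -p pics; ls; python3 - <<'E'
from station import *
import cv2
print(read_state()['time'])
for c in ['scene','side','wrist']:
    im=read_camera(c); cv2.imwrite(f'pics/{c}0.png',im[:,:,::-1]); print(c,calibration(c))
    for q in ['slab','stand_edge','slab_line']:
        f=recognise if q=='slab' else spot_point
        print(q,[(round(d['p'],2),[round(float(v),3) for v in d['point']]) for d in f(c,q)])
print(read_state()['time'])
E
```

```text
pics
0.0
scene {'fovy': 47.44826995332911, 'cx': 252.70265688693684, 'cy': 189.11813450663465, 'origin': array([1.43927801, 0.33698356, 0.7542216 ]), 'orientation': array([ 0.95560829, -0.01928693,  1.95960957])}
slab [(0.82, [0.041, -0.055, -1.126]), (0.81, [0.243, -0.126, -1.126]), (0.81, [0.028, 0.047, -1.359]), (0.81, [0.25, -0.218, -0.991]), (0.59, [0.206, 0.008, -1.308])]
stand_edge [(0.68, [-0.09, -0.091, -1.092])]
slab_line [(0.94, [0.038, -0.063, -1.116]), (0.86, [0.242, -0.232, -0.973]), (0.74, [0.004, 0.049, -1.353]), (0.68, [0.239, -0.104, -1.147]), (0.62, [0.201, 0.004, -1.303])]
side {'fovy': 57.23984383960249, 'cx': 261.80650656724197, 'cy': 192.508822478883, 'origin': array([ 0.34284924, -0.74694617,  0.95746507]), 'orientation': array([ 0.70438687, -0.02004798, -0.21626335])}
slab [(0.9, [0.051, 0.045, -1.221]), (0.85, [0.114, 0.233, -1.445]), (0.67, [-0.135, -0.102, -1.159]), (0.66, [-0.023, 0.158, -1.383]), (0.59, [-0.193, 0.037, -1.276])]
stand_edge [(0.73, [0.184, -0.017, -1.179]), (0.38, [-0.085, 0.299, -1.508])]
slab_line [(0.94, [-0.179, 0.045, -1.282]), (0.89, [0.069, 0.052, -1.232]), (0.76, [-0.118, -0.109, -1.152]), (0.58, [-0.037, 0.15, -1.371]), (0.57, [0.137, 0.245, -1.458])]
wrist {'fovy': 69.97450277620358, 'cx': 263.57782072807373, 'cy': 195.9150513285597, 'origin': array([0.07252065, 0.6484955 , 0.37321407]), 'orientation': array([-3.00615032e-01,  1.24203074e-03,  1.34276599e+00])}
slab [(0.75, [-0.424, -0.228, -0.452])]
stand_edge []
slab_line [(0.66, [-0.433, -0.278, -0.47])]
0.6
```

View pics/scene0.png

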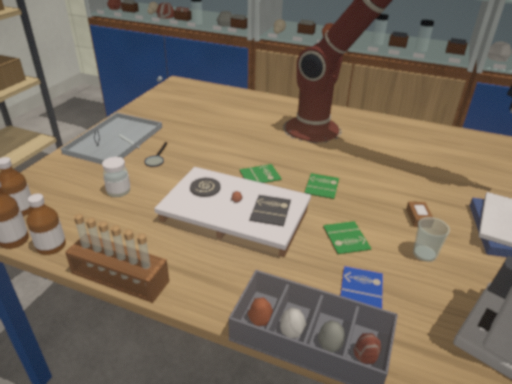

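View pics/side0.png

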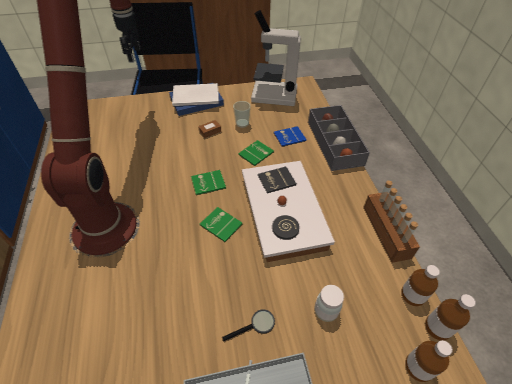

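View pics/wrist0.png

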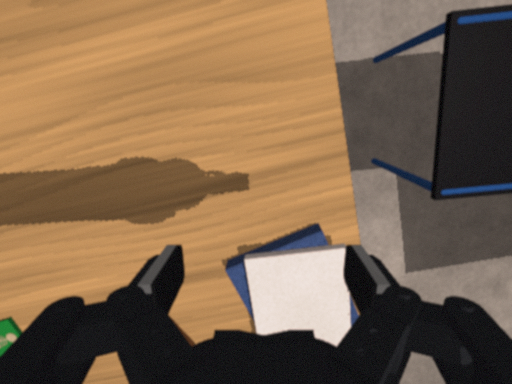

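The black slab lies on the white riser at scene (271,210), side (277,179). The look-alikes are green at scene (261,173), (322,186), (347,238) and blue at (361,286), all of them on the bench. Only the dark one on the riser fits.

```bash
cat > h.py <<'E'
from station import *
import numpy as np, cv2
from scipy.spatial.transform import Rotation as R
def cam(name,cal=None):
    c=cal or calibration(name); f=192/np.tan(np.radians(c['fovy'])/2)
    return f,c['cx'],c['cy'],np.array(c['origin']),R.from_euler('xyz',c['orientation']).as_matrix()
def ray(C,uv,z):
    f,cx,cy,o,M=C; d=M@np.array([(uv[0]-cx)/f,-(uv[1]-cy)/f,-1]); return o+d*(z-o[2])/d[2]
def proj(C,p):
    f,cx,cy,o,M=C; q=M.T@(np.asarray(p)-o); return np.array([cx-f*q[0]/q[2], cy+f*q[1]/q[2]])
def world(C,p): return C[3]+C[4]@np.array(p)
E
python3 - <<'E'
from h import *
np.set_printoptions(precision=4,suppress=True)
print(read_state()['tool_rot'])
for c in ['scene','side']:
    C=cam(c)
    im=read_camera(c)
    for q in ['slab','stand','disc','rock','stand_edge','slab_line']:
        for f in ([recognise] if q in('slab',) else [spot_point]):
            for d in f(c,q):
                print(c,q,f.__name__,round(d['p'],2),world(C,d['point']),proj(C,world(C,d['point'])))
s,si=cv2.imread('pics/scene0.png'),cv2.imread('pics/side0.png')
a=cv2.resize(s[160:260,150:320],None,fx=4,fy=4,interpolation=2)
b=cv2.resize(si[150:270,230:340],None,fx=4.5,fy=4.5,interpolation=2)
cv2.imwrite('pics/c1.png',a);cv2.imwrite('pics/c2.png',b)
E
```

```text
[-3.1415 -0.      2.9138]
scene slab call 0.85 [0.3615 0.1341 0.0088] [321.5428 186.5166]
scene slab call 0.77 [0.7078 0.3231 0.0094] [363.0502 285.6502]
scene slab call 0.75 [ 0.3719 -0.0532  0.0088] [262.0967 174.3193]
scene slab call 0.59 [0.5604 0.2549 0.0085] [347.186  237.9942]
scene stand call 0.9 [ 0.5894 -0.051  -0.0006] [233.9502 217.2103]
scene disc call 0.81 [ 0.5629 -0.1532  0.0505] [204.3428 188.1861]
scene stand_edge call 0.69 [ 0.6938 -0.0504  0.0508] [216.8138 225.3682]
scene slab_line call 0.85 [0.606  0.0509 0.0614] [267.4661 212.1225]
scene slab_line call 0.82 [0.3698 0.1313 0.0087] [319.9239 187.7784]
scene slab_line call 0.76 [ 0.3797 -0.0774  0.0126] [253.9581 172.7976]
scene slab_line call 0.76 [0.729  0.3251 0.0076] [362.048  293.0814]
scene slab_line call 0.71 [0.5355 0.2375 0.0115] [342.8196 229.5601]
side slab call 0.86 [0.3551 0.1275 0.0059] [208.1593 181.7628]
side slab call 0.85 [0.5894 0.0427 0.0562] [277.1612 179.9485]
side slab call 0.7 [0.5558 0.249  0.0088] [255.5187 151.2945]
side slab call 0.7 [0.7104 0.3136 0.0104] [289.1687 135.3988]
side slab call 0.59 [ 0.3691 -0.0655  0.0056] [219.3886 223.8968]
side stand call 0.94 [ 0.5928 -0.0474  0.0008] [283.6048 209.7318]
side disc call 0.68 [ 0.5701 -0.1533  0.0477] [286.1775 228.0591]
side rock call 0.62 [ 0.5817 -0.0498  0.0463] [281.4814 202.4666]
side stand_edge call 0.94 [ 0.7012 -0.0552  0.0473] [316.2889 198.0076]
side slab_line call 0.7 [0.7349 0.3235 0.007 ] [294.1691 133.7687]
side slab_line call 0.62 [0.608  0.0528 0.0565] [281.6245 177.0377]
side slab_line call 0.59 [ 0.3876 -0.076   0.0045] [225.4354 225.7119]
side slab_line call 0.58 [0.3719 0.1341 0.0051] [212.5776 179.9071]
side slab_line call 0.53 [0.5901 0.0447 0.0502] [277.1161 180.6683]
side slab_line call 0.28 [ 0.5823 -0.0487  0.0444] [281.5345 202.538 ]
```

View pics/c1.png

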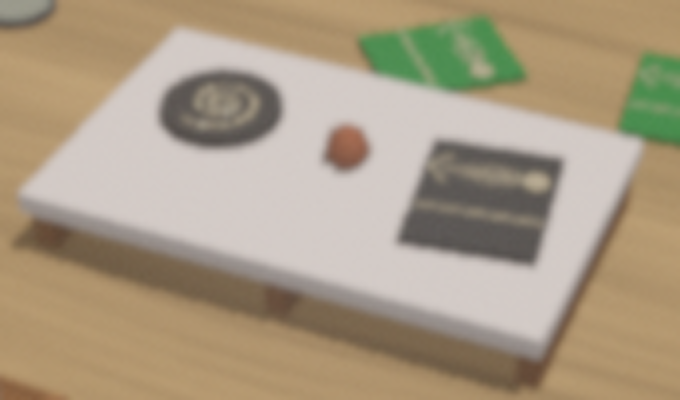

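View pics/c2.png

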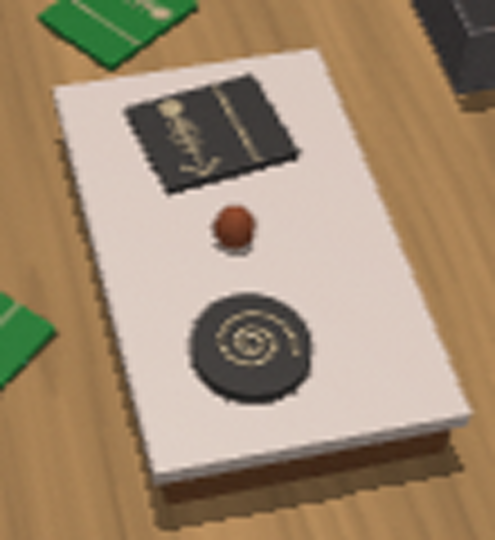

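```bash
python3 - <<'E'
from h import *
np.set_printoptions(precision=4,suppress=True)
C=cam('side')
P=[ray(C,(230+x/4.5,150+y/4.5),.05) for x,y in [(55,88),(318,50),(468,412),(155,470)]]
S=[ray(C,(230+x/4.5,150+y/4.5),.058) for x,y in [(125,108),(252,75),(300,155),(168,192)]]
print(P);print(S)
for Q in (P,S):
  a=Q[1]-Q[0];b=Q[2]-Q[1];print(np.mean(Q,0),np.linalg.norm(a),np.linalg.norm(b),np.arctan2(a[1],a[0]),np.arctan2(b[0],-b[1]))
print(solve_ik([.637,.03,.21],[np.pi,0,-.08]))
move_ptp([.637,.03,.21],[np.pi,0,-.08])
print(read_state()['time'],read_state()['ee_pos'])
c=calibration('wrist');im=read_camera('wrist');cv2.imwrite('pics/w1.png',im[:,:,::-1])
import pickle;pickle.dump((c,im),open('w1.pkl','wb'))
C=cam('wrist',c)
for q in ['slab_line','stand_edge','slab']:
    for d in spot_point('wrist',q): print(q,d['p'],world(C,d['point']))
close()
E
```

```text
[array([0.4805, 0.1217, 0.05  ]), array([0.6986, 0.1221, 0.05  ]), array([ 0.6994, -0.2322,  0.05  ]), array([ 0.4824, -0.2328,  0.05  ])]
[array([0.5289, 0.082 , 0.058 ]), array([0.6357, 0.0975, 0.058 ]), array([0.6496, 0.0077, 0.058 ]), array([ 0.5426, -0.0084,  0.058 ])]
[ 0.5902 -0.0553  0.05  ] 0.2180936202341296 0.3542756987521905 0.0020960576480507226 0.0022188738389593544
[0.5892 0.0447 0.058 ] 0.10784451025834463 0.09088036659442875 0.1441532909470237 0.15377864383507267
[-0.5149  0.7318  0.8089  1.5063 -0.5594  1.1457 -1.2508]
4.0417 [0.637  0.0316 0.2098]
slab_line 0.95 [ 0.3864 -0.0805  0.0054]
slab_line 0.77 [0.6098 0.054  0.0599]
slab_line 0.7 [0.3722 0.1347 0.0094]
slab_line 0.68 [0.5416 0.2362 0.0087]
slab_line 0.63 [0.7294 0.3209 0.0055]
stand_edge 0.81 [ 0.6992 -0.05    0.0486]
slab 0.78 [0.5859 0.0509 0.0545]
slab 0.77 [ 0.3707 -0.0613 -0.0025]
slab 0.64 [ 0.7093  0.3164 -0.0044]
slab 0.61 [ 0.3519  0.1257 -0.0006]
slab 0.58 [ 0.5579  0.2479 -0.0044]
```

View pics/w1.png

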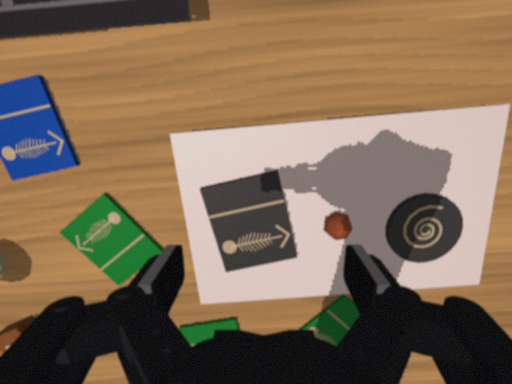

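Wrist view: the dark slab's corners are near (201,187), (278,170), (297,257) and (226,271), and its line runs around (247,210), on the far side. The riser's far edge runs (171,133) to (509,104). Next I'll measure on rectified top views.

```bash
cat >> h.py <<'E'
import pickle
X0,X1,Y0,Y1,S=0.45,0.76,-0.25,0.15,2000.
def ortho(im,c,z):
    # rows: x from X1 down to X0 ; cols: y from Y1 down to Y0 (left = +y)
    C=cam('wrist',c); g=[(X1,Y1),(X1,Y0),(X0,Y0),(X0,Y1)]
    src=np.float32([proj(C,(x,y,z)) for x,y in g]); W,H=int((Y1-Y0)*S),int((X1-X0)*S)
    dst=np.float32([(0,0),(W,0),(W,H),(0,H)])
    return cv2.warpPerspective(im,cv2.getPerspectiveTransform(src,dst),(W,H),flags=cv2.INTER_LINEAR,borderValue=(0,0,0))
def measure(im,c,near,top=.05,tag=None,yr=(-0.15,0.11)):
    """far edge line fit and slab rect/line. near: approx slab centre (x,y)"""
    sat=lambda o: cv2.cvtColor(o,cv2.COLOR_RGB2HSV)[:,:,1].astype(float)
    o=ortho(im,c,top); s=cv2.GaussianBlur(sat(o),(0,0),2); blk=(o.sum(2)==0)
    val=o.max(2)
    pts=[]
    for y in np.arange(yr[0],yr[1],.002):
        j=int((Y1-y)*S); i0,i1=int((X1-.73)*S),int((X1-.665)*S)
        col=s[i0:i1,j]; v=val[i0:i1,j]
        if blk[i0:i1,j].any() or v.min()<70: continue
        g=-np.diff(col); k=int(g.argmax())
        if g[k]<3: continue
        pts.append((X1-(i0+k+1)/S,y))
    pts=np.array(pts); e=None
    if len(pts)>10:
        from numpy.polynomial import polynomial as Pn
        m=np.ones(len(pts),bool)
        for _ in range(6):
            a=np.polyfit(pts[m,1],pts[m,0],1); r=np.abs(pts[:,0]-np.polyval(a,pts[:,1])); m=r<max(.0012,2*np.median(r))
        e=a
    o2=ortho(im,c,top+.008); gr=cv2.cvtColor(o2,cv2.COLOR_RGB2GRAY)
    hs=cv2.cvtColor(o2,cv2.COLOR_RGB2HSV)
    dark=((gr<90)&(gr>8)&(hs[:,:,1]<90)).astype(np.uint8)
    n=(int((Y1-near[1])*S),int((X1-near[0])*S)); roi=np.zeros_like(dark); cv2.circle(roi,n,int(.082*S),1,-1)
    dark=cv2.morphologyEx(dark&roi,cv2.MORPH_CLOSE,np.ones((15,15)))
    dark=cv2.morphologyEx(dark,cv2.MORPH_OPEN,np.ones((31,31)))
    cs,_=cv2.findContours(dark,cv2.RETR_EXTERNAL,cv2.CHAIN_APPROX_NONE)
    ct=max(cs,key=cv2.contourArea); b=cv2.boxPoints(cv2.minAreaRect(ct))
    bx=np.array([(X1-p[1]/S,Y1-p[0]/S) for p in b])
    if tag:
        v=o2[:,:,::-1].copy(); cv2.polylines(v,[b.astype(int)],True,(0,0,255),1)
        if e is not None:
            cv2.line(v,*[(int((Y1-y)*S),int((X1-np.polyval(e,y))*S)) for y in (.12,-.2)],(0,255,0),1)
        cv2.imwrite(f'pics/{tag}.png',v)
    ctr=bx.mean(0); ed=[bx[(i+1)%4]-bx[i] for i in range(2)]
    L=[np.linalg.norm(d) for d in ed]
    d=ed[int(np.argmax(L))]; d=d*np.sign(d[0])
    return dict(edge=e,npts=len(pts),ctr=ctr,size=L,yaw=np.arctan2(d[1],d[0]))
E
python3 - <<'E'
from h import *
np.set_printoptions(precision=4,suppress=True)
c,im=pickle.load(open('w1.pkl','rb'))
m=measure(im,c,(.589,.045),tag='o1');print(m, 'edge yaw',-np.arctan(m['edge'][0]))
E
```

```text
{'edge': array([-0.0067,  0.6984]), 'npts': 130, 'ctr': array([0.5893, 0.0487], dtype=float32), 'size': [np.float32(0.08811074), np.float32(0.10845655)], 'yaw': np.float32(0.15176524)} edge yaw 0.006739031384902717
```

View pics/o1.png

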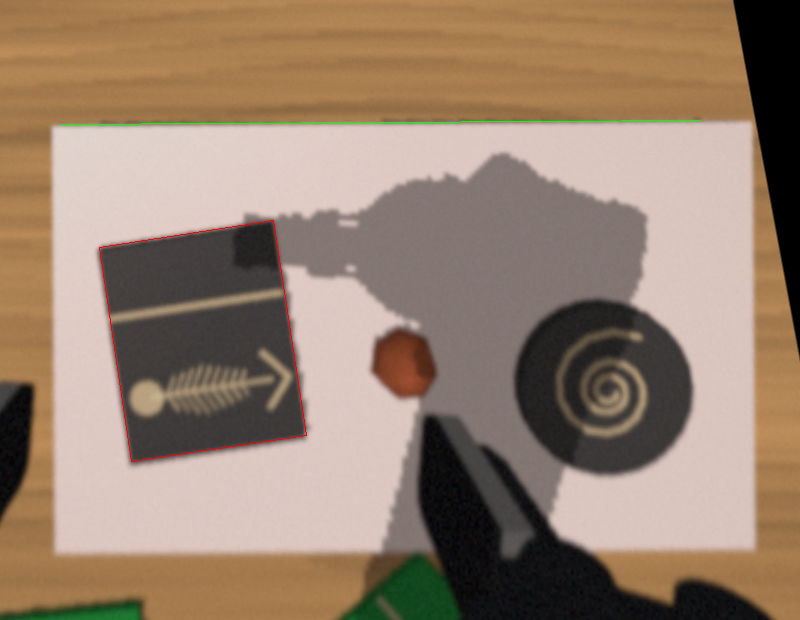

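```bash
python3 - <<'E'
from h import *
np.set_printoptions(precision=4,suppress=True)
s=read_state();print(s['time'],s['width'])
move_l([.503,.052,.09],frame=[np.pi,0,.006],vel=.15)
print(read_state()['time'],read_state()['ee_pos'])
r=move_l([.503,.052,.046],vel=.04,guard=4)
s=read_state();print(r,s['time'],s['ee_pos'],s['ft_force'])
z=s['ee_pos'][2]
move_l([.503,.052,z+.003],vel=.03)
s=read_state();print(s['time'],s['ee_pos'],s['ft_force'])
c=calibration('wrist');im=read_camera('wrist');cv2.imwrite('pics/w2.png',im[:,:,::-1])
E
```

```text
5.0083 0.00041172392378078555
6.3667 [0.5042 0.0518 0.0905]
True 7.2833 [0.5027 0.052  0.0501] [-0.4986 -0.2192  6.3866]
7.55 [0.5031 0.052  0.0531] [0.453  0.0104 0.9394]
```

View pics/w2.png

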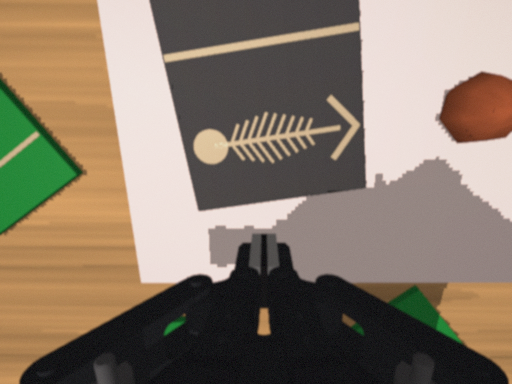

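The touch put the riser top at z = 0.050. The shut fingers (264,240) stand behind the slab's near end (200–365, ~200). Starting the first push.

```bash
python3 - <<'E'
from h import *
np.set_printoptions(precision=4,suppress=True)
move_l([.550,.052,.053],vel=.05)
s=read_state();print(s['time'],s['ee_pos'],s['ft_force'])
c=calibration('wrist');im=read_camera('wrist');cv2.imwrite('pics/w3.png',im[:,:,::-1])
pickle.dump((c,im),open('w3.pkl','wb'))
E
```

```text
8.6917 [0.5505 0.052  0.0531] [ 0.1763 -0.2824 -0.6338]
```

View pics/w3.png

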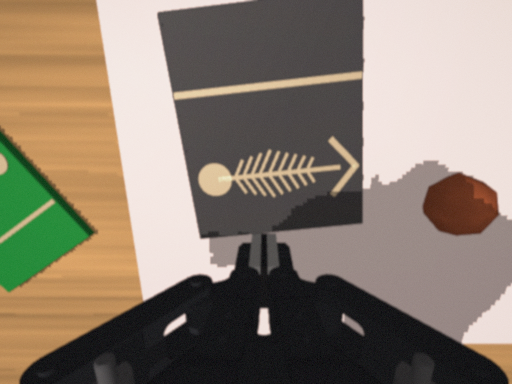

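```bash
python3 - <<'E'
from h import *
np.set_printoptions(precision=4,suppress=True)
c,im=pickle.load(open('w3.pkl','rb'));m=measure(im,c,(.62,.045));print(m['ctr'],m['size'],m['yaw'],m['edge'])
move_l([.575,.052,.053],vel=.05)
s=read_state();print(s['time'],s['ee_pos'],s['ft_force'])
c=calibration('wrist');im=read_camera('wrist');cv2.imwrite('pics/w4.png',im[:,:,::-1])
pickle.dump((c,im),open('w4.pkl','wb'))
m=measure(im,c,(.64,.045),tag='o4');print(m)
E
```

```text
[0.6051 0.0455] [np.float32(0.08790349), np.float32(0.13439517)] 0.11065714 None
9.3917 [0.5759 0.0517 0.0531] [ 0.103  -0.1457 -0.5676]
{'edge': None, 'npts': 0, 'ctr': array([0.6279, 0.043 ], dtype=float32), 'size': [np.float32(0.087899536), np.float32(0.13933796)], 'yaw': np.float32(0.058412958)}
```

View pics/w4.png

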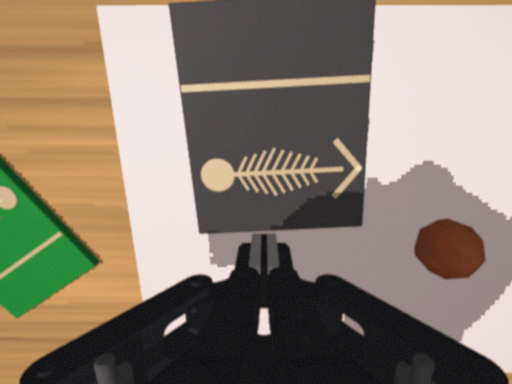

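View pics/o4.png

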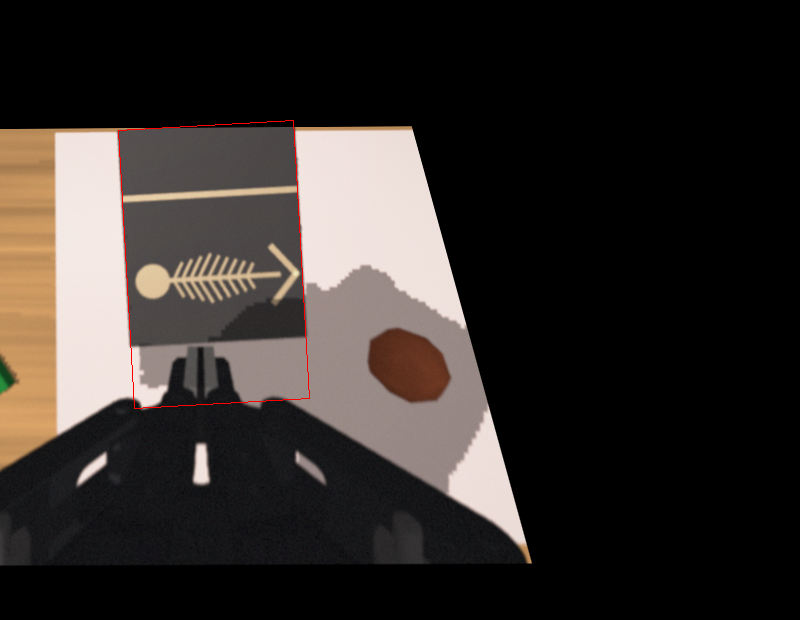

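```bash
python3 - <<'E'
from h import *
np.set_printoptions(precision=4,suppress=True)
move_l([.600,.052,.053],vel=.05)
s=read_state();print(s['time'],s['ee_pos'],s['ft_force'])
c=calibration('wrist');im=read_camera('wrist')
pickle.dump((c,im),open('w5.pkl','wb'))
a=ortho(im,c,.058);b=ortho(im,c,.05)
cv2.imwrite('pics/o5.png',a[60:460,0:500,::-1]);
cv2.imwrite('pics/o5b.png',b[60:460,0:500,::-1]);
E
```

```text
10.0917 [0.6008 0.0518 0.0531] [0.2545 0.7985 0.3736]
```

View pics/o5.png

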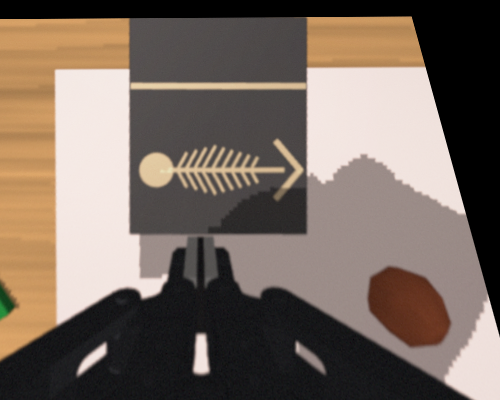

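```bash
cat >> h.py <<'E'
def fine(im,c,cy,xl,xe,hw=.036):
    """line (z=.058) near xl and far edge (z=.05) near xe beside the slab: fits x=a*(y-cy)+b"""
    g=cv2.cvtColor(ortho(im,c,.058),cv2.COLOR_RGB2GRAY).astype(float); L=[]
    for y in np.arange(cy-hw,cy+hw,.001):
        j=int((Y1-y)*S); i0=int((X1-xl-.006)*S); w=g[i0:i0+24,j]; w=np.clip(w-np.median(w)-15,0,None)
        if w.sum()>30: L.append((y-cy,X1-(i0+.5+(w*np.arange(24)).sum()/w.sum())/S))
    L=np.array(L); o=ortho(im,c,.05); s=cv2.GaussianBlur(cv2.cvtColor(o,cv2.COLOR_RGB2HSV)[:,:,1].astype(float),(0,0),1.5); E=[]
    for y in list(np.arange(cy+.05,cy+.075,.001))+list(np.arange(cy-.13,cy-.05,.001)):
        j=int((Y1-y)*S); i0=int((X1-xe-.008)*S)
        if (o[i0:i0+32,j].sum(1)==0).any(): continue
        d=-np.diff(s[i0:i0+32,j]); k=int(d.argmax())
        if d[k]>4: E.append((y-cy,X1-(i0+k+1)/S))
    E=np.array(E)
    def fit(P):
        m=np.ones(len(P),bool)
        for _ in range(5):
            a=np.polyfit(P[m,0],P[m,1],1); r=abs(P[:,1]-np.polyval(a,P[:,0])); m=r<max(.0008,2.5*np.median(r))
        return a,m.sum()
    return fit(L),fit(E)
E
python3 - <<'E'
from h import *
np.set_printoptions(precision=4,suppress=True)
c,im=pickle.load(open('w5.pkl','rb'))
print(fine(im,c,.041,.687,.698))
E
```

```text
((array([0.0001, 0.687 ]), np.int64(72)), (array([-0.0068,  0.697 ]), np.int64(83)))
```

View pics/o5b.png

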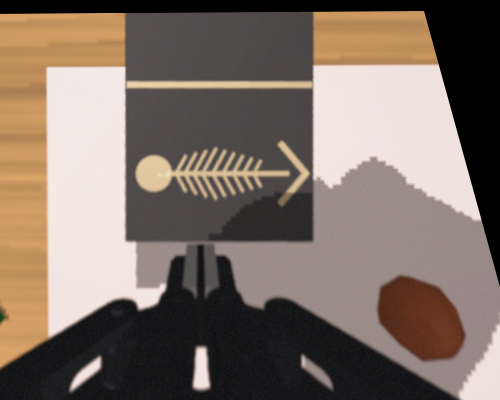

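```bash
python3 - <<'E'
from h import *
np.set_printoptions(precision=4,suppress=True)
move_l([.592,.052,.053],vel=.05)
move_l([.592,.037,.053],vel=.06)
move_l([.607,.037,.053],vel=.03)
hold(.2)
s=read_state();print(s['time'],s['ee_pos'],s['ft_force'])
c=calibration('wrist');im=read_camera('wrist')
pickle.dump((c,im),open('w6.pkl','wb'))
print(fine(im,c,.041,.694,.698))
cv2.imwrite('pics/o6.png',ortho(im,c,.058)[60:460,0:500,::-1])
E
```

```text
11.7 [0.6066 0.0371 0.0529] [-1.2091  0.54    0.3236]
((array([-0.0124,  0.6915]), np.int64(72)), (array([-0.008 ,  0.6971]), np.int64(99)))
```

View pics/o6.png

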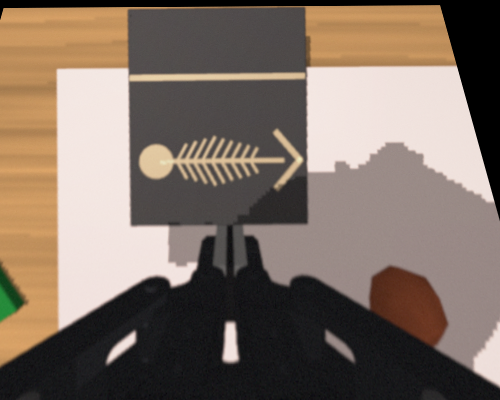

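```bash
python3 - <<'E'
from h import *
np.set_printoptions(precision=4,suppress=True)
move_l([.600,.037,.053],vel=.05)
move_l([.600,.046,.053],vel=.05)
move_l([.6115,.046,.053],vel=.03)
hold(.2)
s=read_state();print(s['time'],s['ee_pos'],s['ft_force'])
c=calibration('wrist');im=read_camera('wrist')
pickle.dump((c,im),open('w7.pkl','wb'))
print(fine(im,c,.041,.696,.698))
cv2.imwrite('pics/o7.png',ortho(im,c,.058)[40:460,0:500,::-1])
E
```

```text
13.1083 [0.6113 0.0459 0.0529] [-2.919   0.242   2.0569]
((array([-0.0074,  0.6963]), np.int64(72)), (array([-0.0064,  0.6971]), np.int64(92)))
```

View pics/o7.png

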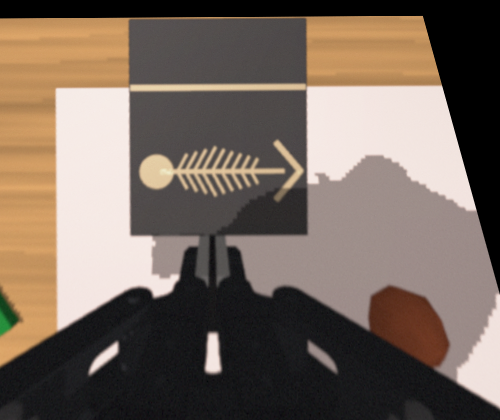

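```bash
python3 - <<'E'
from h import *
np.set_printoptions(precision=4,suppress=True)
move_l([.597,.046,.053],vel=.08)
move_l([.597,.046,.11],vel=.12)
move_l([.620,.046,.16],vel=.15)
hold(.2)
s=read_state();print(s['time'],s['ee_pos'],s['ft_force'])
c=calibration('wrist');im=read_camera('wrist')
pickle.dump((c,im),open('w8.pkl','wb'))
print(fine(im,c,.041,.696,.698))
cv2.imwrite('pics/w8.png',im[:,:,::-1])
im=read_camera('scene');cv2.imwrite('pics/s8.png',cv2.resize(im[150:260,140:320,::-1],None,fx=4,fy=4,interpolation=2))
E
```

```text
14.8333 [0.6188 0.0463 0.1586] [0.5588 0.0002 0.0312]
((array([-0.0056,  0.6963]), np.int64(72)), (array([-0.007 ,  0.6975]), np.int64(105)))
```

View pics/w8.png

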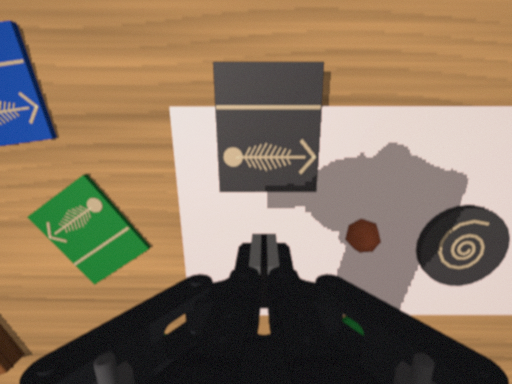

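View pics/s8.png

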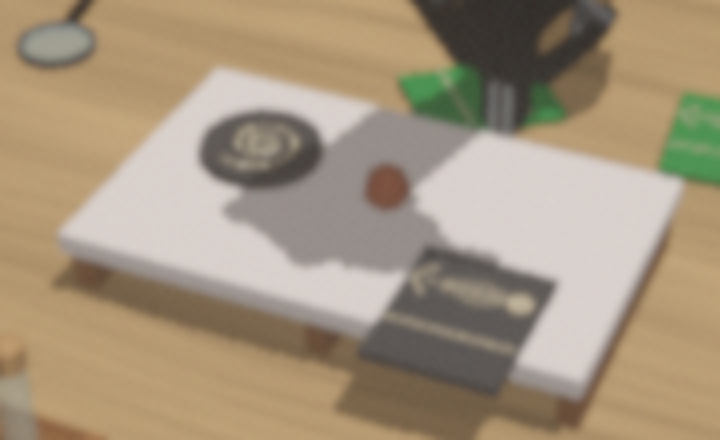

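Two views give the line 0.8 mm and 1.2 mm short, with squareness within 0.002 rad. I'll trim by 1 mm.

```bash
python3 - <<'E'
from h import *
np.set_printoptions(precision=4,suppress=True)
move_l([.597,.043,.11],vel=.15)
move_l([.597,.043,.053],vel=.1)
move_l([.6124,.043,.053],vel=.03)
hold(.2)
s=read_state();print(s['time'],s['ee_pos'],s['ft_force'])
c=calibration('wrist');im=read_camera('wrist');print(fine(im,c,.041,.697,.698))
move_l([.597,.043,.053],vel=.08)
move_l([.597,.043,.11],vel=.12)
move_l([.640,.043,.18],vel=.15)
hold(.2)
s=read_state();print(s['time'],s['ee_pos'],s['ft_force'])
c=calibration('wrist');im=read_camera('wrist');print(fine(im,c,.041,.697,.698))
for q in ('disc','rock'):
    print(q,[(d['p'],world(cam('wrist',c),d['point'])) for d in spot_point('wrist',q)])
cv2.imwrite('pics/w9.png',im[:,:,::-1])
E
```

```text
17.0333 [0.6121 0.043  0.0529] [-1.4878 -0.6208  1.0075]
((array([-0.0058,  0.6971]), np.int64(72)), (array([-0.0075,  0.697 ]), np.int64(95)))
18.95 [0.639  0.0432 0.1789] [-0.2591 -0.1482 -0.6222]
((array([-0.0056,  0.6972]), np.int64(72)), (array([-0.0071,  0.6982]), np.int64(105)))
disc [(0.71, array([ 0.5678, -0.1572,  0.0511]))]
rock [(0.94, array([ 0.5824, -0.0522,  0.0509])), (0.63, array([0.6761, 0.0413, 0.0505])), (0.4, array([ 0.5856, -0.0535,  0.0021]))]
```

View pics/w9.png

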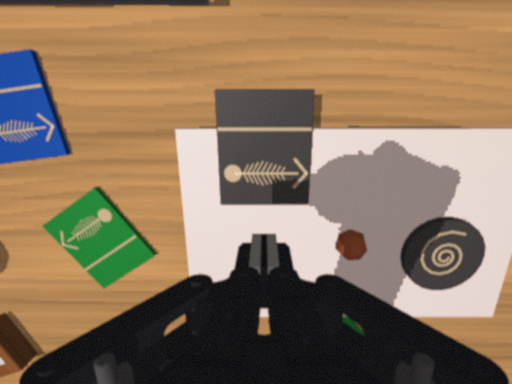

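```bash
python3 -c "
from station import *
print(close_job(), read_state()['time'])"
```

```text
the job is handed in; nothing more can be done
the job is handed in; nothing more can be done
```

I slid the dark fish slab across the white riser by pushing its near end with the shut fingers. It turned square as it went, with small corrections near the end. I then backed the fingers off and handed the job in after about 19 s of the 38 s.

- **Line over the edge:** the last two wrist views disagree slightly. The close view puts the line 0.1 mm past the edge, and the higher view puts it 1.0 mm short. The overhang is therefore about 34–35 mm.
- **Squareness:** the slab is square to the edge within about 0.002 rad.
- **Letting go:** nothing was touching the slab in the last picture.
- **Bystanders:** the ammonite tile and the ore lump were found within about 5 mm of where they first were, which is roughly the detector's accuracy. The fingers never went near them or anything else. I did not re-measure the jar, beaker, lens or box.

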